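Stand a sample tube in the thermal shaker and lower its hood

ROBOT

A 6-joint arm with a two-finger parallel gripper is mounted at the origin on the work surface. World frame = base frame: x ahead of the robot, y to its left, z up, the work surface at z = 0. Lengths are in m, angles in rad, forces in N, time in s.
With the tool pointing down it reaches from about 0.35 to 0.975 m from the base axis. Payload 4.9 kg.
Tool frame: the origin (TCP) lies between the finger pads; the fingertips stand 14 mm ahead of it and the grasp point (between the pads) lies 5 mm behind it (manip.finger_overhang is the distance from the TCP to the fingertips, in m); z points along the fingers, y is the line along which they close (so a half turn about z gives the same grasp; the last joint's range is limited). The gripper opens to 85 mm and grips with 20 to 120 N. Pads are 22 mm wide; open, the fingers measure 114 mm over their backs; the gripper's body (76 mm by 85 mm) begins 54 mm behind the grasp point. The pads swing forward as they close: fully open they stand 13 mm farther back than shut.
Start: joints at [1.063, 0.053, 1.613, -0, 1.476, -0.119], TCP at [0.237, 0.578, 0.214] pointing down, gripper open.
Joint ranges: [-3.01, 3.01], [-1.01, 2.22], [0.06, 2.58], [-1.02, 4.17], [0.09, 2.62], [-3.14, 3.14]. Speed limits (rad/s): [2.57, 2.57, 3.14, 3.14, 3.14, 3.14].

INTERFACE

Orientations are given as a unit quaternion [w, x, y, z].
In Python, from plant import manip, grab_frame gives the robot as it stands.
- The arm moves only by the tool servo_tool, never from a script. Its argument "deltas" is a list that holds one entry, the list of rows, each a list of 5 numbers: the opening in per cent of the stroke, from 0 (shut) to 100 (fully open), then the shift along the world's x, y, z in m, then the turn about the world's z in degrees. A call has exactly 8 rows; each row shifts and turns the commanded pose from where the row before left it; what a row does not reach is not made up. A row lasts 1/10 s, in which the tool goes at most 50 mm and 8.59 degrees, less where a joint would pass 70% of its speed; a pose out of reach is approached as far as the arm can. A call is refused whole if a number of a shift passes 0.05 or a number of a turn 8.59, either way. A call with a gripper value outside its range is refused whole. The fingers move at their own pace and stop on an object; the grip force is fixed at half the most. Time passes only in rows, so rows that do not move let the fingers close, or fill a call up. It gives the time, the measured TCP pose, the force, the opening and the grip force at its end, in the units of the state.
- manip.state(): the state, without advancing time (a new reading comes with each control period).
- grab_frame(name): name is "scene" or "top" or "wrist"; returns a dict with "pixels" (400x640x3 uint8, red, green, blue), "z_map" (400x640 float32, m along the optical axis (not along the pixel's ray), 0 where there is no reading), "fx", "fy", "cx", "cy" (pixels), "rvec" (rotation vector, rad) and "tvec" (3), from world to camera coordinates, as OpenCV has them; the wrist camera has in their place "T_tool_cam" (4x4, takes a point from camera to tool coordinates, whose origin is the TCP and whose axes are the flange's). Camera axes: x right, y down, z forward; pixel columns grow to the right and rows downward; lengths in m; the calibration is good to about 2 mm. A picture is of the moment at which its call begins: read the wrist's pose just before it.
- manip.job_done(): hands the job in; it is judged then, once.
The state is a dict: "time": time; "joint_pos": joint angles; "joint_vel": joint speeds; "joint_efforts": joint torques, N m; "tool_pos": TCP position; "tool_rot": TCP orientation; "contact_force": force on the tool from outside, world axes, zero at the start; "ft_torque": the same for the moment, N m; "gripper_width": opening from 0.0 (shut) to 1.0 (fully open); "grasp_force": force on a finger pad.
Only numpy, scipy, OpenCV 4.12 (cv2) and the standard library are available. Lean on these libraries where they do the work, as an engineer would, in place of code of your own. Each camera call takes 0.05 s, during which the arm holds its last target. There are 200 camera calls.

TASK

Take the sample tube that was left leaning in the steel beaker, stand it upright in the free middle well of the thermal shaker and press it fully home through the well's rubber grip ring, firmly but without ramming it. Then swing the clear hood over from its back rest and lower it gently until it is shut, without letting it drop. Leave the two tubes already in the shaker where they are, the beaker standing, and the jar and the marker undisturbed.

Things in the scene. Friction and masses are not known exactly. Their poses are not given: they have to be found in the camera images.
- tube: The loose 50 ml tube to load: 115 mm long, body 30 mm across, grey ribbed cap 34.4 mm across over the top 20 mm, lowest 25 mm tapering to a blunt 8 mm tip; 60 g. Origin at the tip's centre, z from tip to cap. It starts leaning about 37 degrees from upright in the beaker, tip on its floor, the upper 50 mm clear of its rim, cap roughly away from the robot.
- tube_top (a point): Centre of the flat top of that tube's cap, on its axis, 115 mm from the tip.
- beaker: Low beaker of plain steel, loose, 66 mm outer diameter, 55 mm high, wall 2.5 mm, floor 4 mm thick, 0.3 kg. Origin at the centre of its underside, z up; its x axis points the way the tube leans, from tip to cap.
- shaker: The thermal shaker, fixed: white housing 164 mm wide and 95 mm high with three wells in a row in its flat top face. Origin on the bench under the free middle well; z up, y along the row, front towards -x, hinge towards +x. From 62 to 122 mm in front of the row lies a lower control panel, 56 mm above the bench; the back is 90 mm behind the row.
- well: Floor of the free middle well; origin at the centre of its upper face, 20 mm above the bench, axes as the shaker's. The well is an upright round bore 31.5 mm across and 75 mm deep, its mouth 95 mm above the bench. With the tube home its tip is on this floor and its cap's top 135 mm above the bench.
- grip_ring (a point): Centre of the springy rubber ring in the free well, 26.5 mm inner diameter, 29 mm above the floor. A tube just set down stops on it 10 to 16 mm proud of home and stays so; a downward push rising to about 8 to 18 N forces it through, with drag all the way until the tip stops hard on the floor. A proud tube keeps the hood from shutting.
- seated_1: Identical tube already home in the well 42 mm to the shaker's -y side of the free one; origin at its tip, z up.
- seated_2: Identical tube already home in the well 42 mm to the shaker's +y side of the free one; origin at its tip, z up.
- hood (a joint): Angle of the clear hood on its hinge, rad: 0 shut flat on the top face over the tubes, 1.57 upright, 1.92 on its back rest, leaning back, where it starts and stays by its weight (0.28 kg, hardly any friction: let go on the front side of upright, it falls shut). The hood is a box 146 mm wide, 110 mm deep, 50 mm high, open below.
- hinge (a point): Middle of the hood's hinge line, 97 mm above the bench, 60 mm behind (+x of) the row of wells; the line runs along the shaker's y axis. Axes as the shaker's.
- hood_handle (a point): Middle of the straight grip of the hood's D-handle: a round steel bar 10 mm thick and 80 mm long, parallel to the hinge line, its centre line 35 mm off the hood's front wall; its ends run back to that wall. Hood shut, it lies 149 mm in front of the hinge line and 30 mm above it; it swings up and over with the hood.
- reagent: Bystander: amber glass jar, 58 mm in diameter, 120 mm tall, origin at the centre of its underside.
- marker: Bystander: marker pen lying on the bench, 130 mm long, 16 mm thick, origin under its middle, x along it.
Things that resemble listed ones, but are neither listed nor needed, are in the scene too. What is shaped like the tube but red is not meant.

How it is judged:
By the outcome, as a careful person would: the job done as asked, in the order asked, and still so for the second after the job is handed in, with the robot touching nothing.
It also fails if it takes over 64 s, if anything falls off the work surface, if the arm or the gripper's body presses on something with over 40 N, if the wrist force passes 120 N, or if a joint passes its speed limit or range.

## Working session

There is one attempt and no reset: what is moved stays moved. The work goes in short steps, Python scripts to look and compute and a tool call to move; the robot and the scene stay as the last step left them, time stands still between calls to the robot, and variables do not carry over. Pictures are saved under pics/ and viewed, at most 10 in all, crops included, and the job is handed in when it is done.

Besides the shell and the picture viewer there is one more tool, called as name(argument=value, ...) on one line, values as JSON. servo_tool: Moves the arm, as the interface text tells. Its arguments: {"type":"object","properties":{"deltas":{"type":"array"}},"required":["deltas"]}

```bash
mkdir -p pics; cat > h.py <<'E'
import numpy as np, cv2
from plant import manip, grab_frame
from scipy.spatial.transform import Rotation as R
def grab(n, save=None):
    s=manip.state(); f=grab_frame(n)
    if n=="wrist":
        q=s["tool_rot"]; T=np.eye(4); T[:3,:3]=R.from_quat([q[1],q[2],q[3],q[0]]).as_matrix(); T[:3,3]=s["tool_pos"]
        M=T@np.array(f["T_tool_cam"])
    else:
        A=np.eye(4); A[:3,:3]=cv2.Rodrigues(np.array(f["rvec"],float))[0]; A[:3,3]=np.ravel(f["tvec"]); M=np.linalg.inv(A)
    f["M"]=M
    if save:
        cv2.imwrite(f"pics/{save}.png",f["pixels"][:,:,::-1]); np.savez(f"{save}.npz",**{k:np.array(v) for k,v in f.items()})
    return f
def cloud(f):
    z=f["z_map"]; v,u=np.mgrid[:z.shape[0],:z.shape[1]]
    P=np.stack([(u-f["cx"])/f["fx"]*z,(v-f["cy"])/f["fy"]*z,z],-1)
    W=P@f["M"][:3,:3].T+f["M"][:3,3]; W[z<=0]=np.nan
    return W
E
python3 - <<'E'
from h import *
a=grab("scene","s0"); b=grab("top","t0")
print(manip.state()["time"],manip.finger_overhang)
print(manip.state())
for f in(a,b):print(f["M"].round(3))
E
```

```text
0.1 0.014
{'time': 0.1, 'joint_pos': array([ 1.06299244e+00,  5.32847280e-02,  1.61416545e+00,  9.19044154e-06,
        1.47600634e+00, -1.19010779e-01]), 'joint_vel': array([ 7.56124786e-05, -1.21637904e-03, -4.79456285e-03, -3.85506893e-04,
        1.87912243e-03, -1.50084923e-03]), 'joint_efforts': array([ 1.27878036e-03, -3.94899881e+01, -3.71365857e+01,  2.34805259e-05,
        3.93164344e-03,  4.42233727e-06]), 'tool_pos': array([0.2366293 , 0.57782495, 0.21308455]), 'tool_rot': array([-2.91668313e-04,  1.93174837e-01,  9.81163908e-01, -8.85128079e-04]), 'contact_force': array([-0.2473675 , -0.51854652,  0.0953346 ]), 'ft_torque': array([ 0.01043624,  0.02581244, -0.00812682]), 'grasp_force': 0.0, 'gripper_width': 0.9998113534019643}
[[-0.91   0.306 -0.279  0.851]
 [ 0.414  0.697 -0.585  0.508]
 [ 0.015 -0.648 -0.761  0.865]
 [ 0.     0.     0.     1.   ]]
[[-0.01  -0.992  0.129  0.44 ]
 [-1.     0.011  0.012 -0.104]
 [-0.014 -0.128 -0.992  1.007]
 [ 0.     0.     0.     1.   ]]
```

View pics/s0.png

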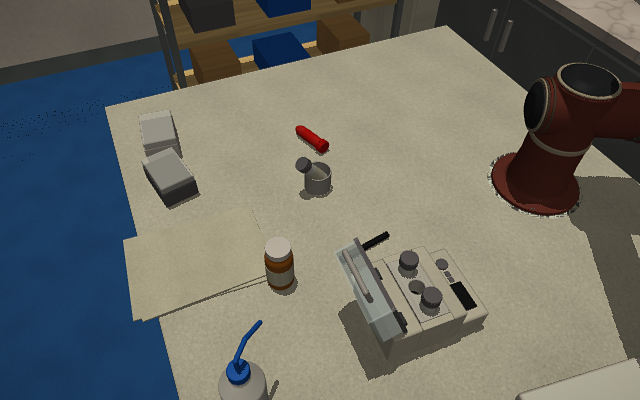

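View pics/t0.png

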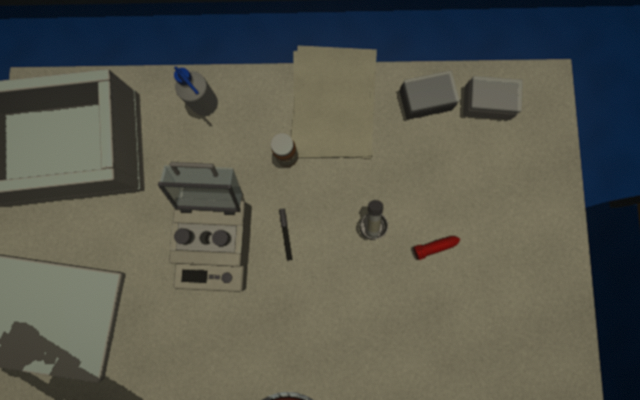

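The scene view shows the beaker at (317,178) with the grey cap at (304,163). The red decoy tube is at (312,138), and the shaker has seated caps at (409,260) and (431,296). In the top view the leaning cap is at (375,207), the free well at (207,238) and the hood handle at (193,168).

Things that could be taken for the tube: the red tube (top 437,246), the seated tubes (top 184,236 and 221,238) and the marker (286,235). I choose the grey cap in the beaker at (375,207).

```bash
python3 - <<'E'
from h import *
class F(dict):pass
def load(n):
    d=np.load(n+".npz"); return {k:d[k] for k in d.files}
t=load("t0"); s=load("s0")
Wt,Ws=cloud(t),cloud(s)
for n,W,pts in(("top",Wt,[(375,207),(373,215),(373,232),(184,236),(221,238),(207,238),(193,168),(282,146),(286,235)]),("scene",Ws,[(304,163),(409,258),(431,294),(417,286),(356,270),(317,190)])):
    for u,v in pts:
        print(n,u,v,np.nanmedian(W[v-1:v+2,u-1:u+2].reshape(-1,3),0).round(4))
# seated caps: points at z .128-.142 near
for n,W in(("top",Wt),("scene",Ws)):
    P=W.reshape(-1,3);P=P[np.isfinite(P).all(1)]
    for u,v in ([(184,236),(221,238)] if n=="top" else [(409,258),(431,294)]):
        c=np.nanmedian(W[v-1:v+2,u-1:u+2].reshape(-1,3),0)
        Q=P[(np.linalg.norm(P[:,:2]-c[:2],axis=1)<.03)&(abs(P[:,2]-.135)<.006)]
        (cx,cy),r=cv2.minEnclosingCircle((Q[:,:2]*1000).astype(np.float32)); print(n,"cap",cx,cy,r,len(Q),Q.mean(0))
c=t["pixels"][150:280,300:480,::-1]; c2=s["pixels"][110:220,250:400,::-1]
cv2.imwrite("pics/c1.png",np.hstack([cv2.resize(c,(400,300),interpolation=2),cv2.resize(c2,(400,300),interpolation=2)]))
E
```

```text
top 375 207 [ 0.5467 -0.2104  0.1035]
top 373 215 [ 0.53   -0.2072  0.0885]
top 373 232 [ 0.4935 -0.2113  0.0412]
top 184 236 [0.4839 0.2119 0.1348]
top 221 238 [0.4786 0.1308 0.134 ]
top 207 238 [0.4833 0.1906 0.0359]
top 193 168 [0.6224 0.1787 0.1901]
top 282 146 [ 6.874e-01 -6.000e-04  1.195e-01]
top 286 235 [0.4897 0.0013 0.015 ]
scene 304 163 [ 0.5482 -0.204   0.1009]
scene 409 258 [0.4817 0.137  0.1345]
scene 431 294 [0.4856 0.2172 0.1344]
scene 417 286 [0.471  0.1676 0.0725]
scene 356 270 [0.6192 0.1705 0.2299]
scene 317 190 [ 0.5241 -0.182   0.0192]
top cap 485.1954650878906 217.81466674804688 18.21407127380371 209 [0.48496624 0.21672678 0.1346127 ]
top cap 480.5164794921875 133.4329833984375 18.051721572875977 208 [0.48038913 0.13289473 0.13475655]
scene cap 481.1982116699219 136.47747802734375 18.372299194335938 247 [0.48161874 0.13691386 0.13412506]
scene cap 485.2905578613281 219.53744506835938 18.43088722229004 302 [0.48625858 0.22079911 0.13394512]
```

View pics/c1.png

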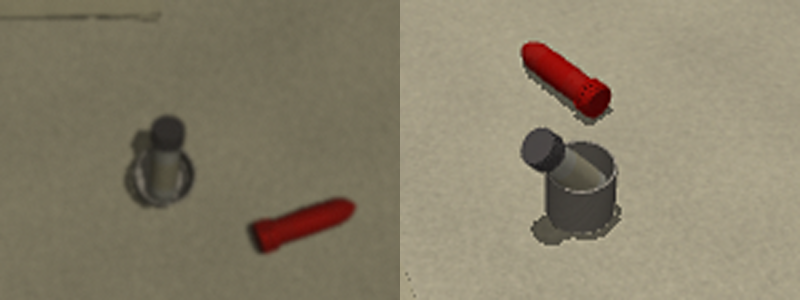

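The crop confirms the choice: the grey-capped tube leans in the steel beaker with its cap towards +x, and the red tube lies separately on the bench.

servo_tool(deltas=[[[100,0.014,-0.046,0.008,-4.2],[100,0.014,-0.046,0.008,-4.2],[100,0.014,-0.046,0.008,-4.2],[100,0.014,-0.046,0.008,-4.2],[100,0.014,-0.046,0.008,-4.2],[100,0.014,-0.046,0.008,-4.2],[100,0.014,-0.046,0.008,-4.2],[100,0.014,-0.046,0.008,-4.2]]])

```text
time: 0.9
tool_pos: [0.3487, 0.2085, 0.2781]
tool_rot: [0.0, 0.47, 0.883, 0.0]
contact_force: [1.8, -0.1, 0.2]
gripper_width: 1.001
grasp_force: 0.0
```

servo_tool(deltas=[[[100,0.014,-0.047,0.005,-4.2],[100,0.014,-0.047,0.005,-4.2],[100,0.014,-0.047,0.005,-4.2],[100,0.014,-0.047,0.005,-4.2],[100,0.014,-0.047,0.005,-4.2],[100,0.014,-0.047,0.005,-4.2],[100,0.014,-0.047,0.005,-4.2],[100,0.014,-0.047,0.005,-4.2]]])

```text
time: 1.7
tool_pos: [0.4608, -0.1678, 0.318]
tool_rot: [-0.0, 0.705, 0.709, 0.0]
contact_force: [1.5, 0.5, -0.2]
gripper_width: 1.001
grasp_force: 0.0
```

```bash
python3 - <<'E'
from h import *
f=grab("wrist","w1"); s=manip.state(); print(s["time"],s["tool_pos"],s["tool_rot"],s["joint_pos"]); print(np.array(f["T_tool_cam"]).round(3))
E
```

```text
1.75 [ 0.46197189 -0.17379293  0.31776789] [ 0.00150764  0.70787619  0.70633284 -0.001716  ] [-0.5082139  -0.3074853   1.77131116 -0.00415114  1.67580937 -0.50647043]
[[-0.    -0.966 -0.258  0.066]
 [ 1.    -0.     0.    -0.001]
 [-0.001 -0.258  0.966 -0.16 ]
 [ 0.     0.     0.     1.   ]]
```

View pics/w1.png

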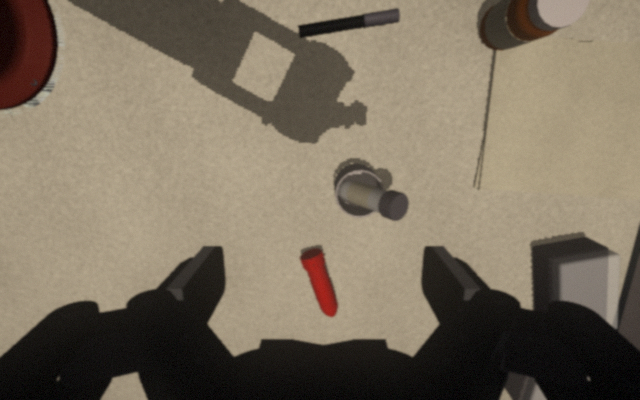

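The wrist view shows the beaker at (358,188) with the tube leaning right (+x) to its cap at (393,204). The red tube is at (320,283), and the marker and jar are at the top.

```bash
cat > tube.py <<'E'
from h import *
def lsq(P):
    A=np.c_[2*P[:,:2],np.ones(len(P))]; x=np.linalg.lstsq(A,(P[:,:2]**2).sum(1),rcond=None)[0]
    return x[:2],np.sqrt(x[2]+x[:2]@x[:2])
for n in ("w1","s0","t0"):
    d=np.load(n+".npz"); W=cloud({k:d[k] for k in d.files}); P=W.reshape(-1,3); P=P[np.isfinite(P).all(1)]
    P=P[(P[:,0]>.45)&(P[:,0]<.6)&(P[:,1]>-.27)&(P[:,1]<-.14)]
    Q=P[P[:,2]>.06]; c=Q.mean(0); ax=np.linalg.svd(Q-c,full_matrices=False)[2][0]; ax*=np.sign(ax[2])
    r=P[(abs(P[:,2]-.054)<.004)]; m=np.median(r[:,:2],0)
    print(n,len(Q),"c",c.round(4),"ax",ax.round(3),np.degrees(np.arccos(ax[2])).round(1),"top",Q[Q[:,2].argmax()].round(4), "maxx",Q[:,0].max().round(4),"yr",Q[:,1].min().round(4),Q[:,1].max().round(4))
    # rim: RANSAC-free: known radius fit
    from scipy.optimize import least_squares
    f=least_squares(lambda p:np.hypot(*(r[:,:2]-p).T)-.0318,[.51,-.205],loss="soft_l1",f_scale=.002); print("rim",f.x.round(4),len(r),lsq(r))
E
python3 tube.py
```

```text
w1 30717 c [ 0.4978 -0.1597  0.397 ] ax [-0.164  0.171  0.971] 13.7 top [ 0.473  -0.1465  0.436 ] maxx 0.5641 yr -0.2328 -0.1464
rim [ 0.5094 -0.2115] 408 (array([ 0.50724372, -0.2110273 ]), np.float64(0.0268392787851022))
s0 300 c [ 0.5421 -0.2038  0.0874] ax [ 0.713 -0.2    0.673] 47.7 top [ 0.5424 -0.2056  0.1103] maxx 0.5658 yr -0.2264 -0.1914
rim [ 0.5107 -0.2127] 129 (array([ 0.50967697, -0.21151736]), np.float64(0.028387332867423787))
t0 342 c [ 0.5371 -0.2115  0.0891] ax [ 0.759 -0.006  0.651] 49.4 top [ 0.5412 -0.2138  0.1111] maxx 0.5669 yr -0.2296 -0.1954
rim [ 0.513  -0.2136] 118 (array([ 0.50932269, -0.21404227]), np.float64(0.026117625420358878))
```

servo_tool(deltas=[[[100,0.011,-0.007,-0.016,0],[100,0.011,-0.007,-0.016,0],[100,0.011,-0.007,-0.016,0],[100,0.011,-0.007,-0.016,0],[100,0.011,-0.006,-0.016,0],[100,0.011,-0.006,-0.016,0],[100,0.011,-0.006,-0.016,0],[100,0,0,0,0]]])

```text
time: 2.55
tool_pos: [0.5368, -0.2111, 0.2024]
tool_rot: [-0.003, 0.704, 0.71, -0.001]
contact_force: [-1.0, 0.5, -0.1]
gripper_width: 1.0
grasp_force: 0.0
```

```bash
python3 - <<'E'
from h import *
f=grab("wrist","w2"); s=manip.state(); print(s["time"],s["tool_pos"],s["tool_rot"])
W=cloud(f);P=W.reshape(-1,3);P=P[np.isfinite(P).all(1)]
P=P[(P[:,0]>.46)&(P[:,0]<.6)&(P[:,1]>-.26)&(P[:,1]<-.16)]
Q=P[(P[:,2]>.062)&(P[:,2]<.125)&(abs(P[:,1]+.212)<.03)&(P[:,0]>.5)&(P[:,0]<.575)]
for lo in np.arange(.065,.115,.01):
    q=Q[abs(Q[:,2]-lo)<.005]; print(lo.round(3),len(q),q.min(0).round(4),q.max(0).round(4)) if len(q) else 0
E
```

```text
2.6 [ 0.53700995 -0.21115261  0.20412628] [-2.09486577e-03  7.03864218e-01  7.10331200e-01 -6.00275935e-04]
0.065 205 [ 0.505  -0.2289  0.062 ] [ 0.5358 -0.1996  0.07  ]
0.075 272 [ 0.5113 -0.2284  0.07  ] [ 0.5367 -0.2004  0.08  ]
0.085 254 [ 0.52   -0.2313  0.0801] [ 0.5646 -0.1979  0.09  ]
0.095 828 [ 0.5266 -0.2338  0.09  ] [ 0.5634 -0.1981  0.1   ]
0.105 647 [ 0.531  -0.2321  0.1   ] [ 0.5505 -0.1994  0.1087]
```

View pics/w2.png

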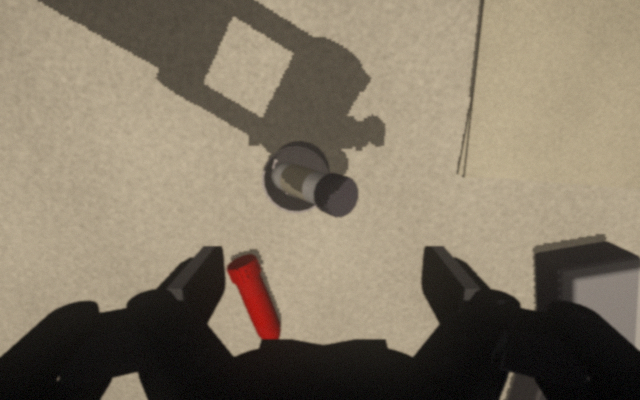

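The cap at (337,194) sits centred between the fingers, with the beaker at (297,176) and the red tube clear at (256,300). Next I lower the open fingers to straddle the cap.

servo_tool(deltas=[[[100,0,-0.001,-0.02,0],[100,0,-0.001,-0.02,0],[100,0,-0.001,-0.02,0],[100,0,0,-0.02,0],[100,0,0,-0.02,0],[100,0,0,-0.015,0],[100,0,0,-0.01,0],[100,0,0,0,0]]])

```text
time: 3.4
tool_pos: [0.5371, -0.2142, 0.0801]
tool_rot: [-0.001, 0.704, 0.71, -0.0]
contact_force: [-0.3, -0.7, -0.3]
gripper_width: 0.997
grasp_force: 0.0
```

servo_tool(deltas=[[[85,-0.003,0,0.001,0],[80,-0.005,0,0.002,0],[75,-0.005,0,0.003,0],[70,-0.005,0,0.004,0],[66,-0.005,0,0.004,0],[62,-0.005,0,0.004,0],[60,-0.004,0,0.004,0],[60,0,0,0,0]]])

```text
time: 4.2
tool_pos: [0.5059, -0.2149, 0.1041]
tool_rot: [0.001, 0.704, 0.71, 0.0]
contact_force: [0.3, -0.4, 0.3]
gripper_width: 0.6
grasp_force: 0.0
```

```bash
python3 - <<'E'
from h import *
f=grab("wrist","w3");g=grab("scene","s3"); s=manip.state(); print(s["time"],s["tool_pos"],s["contact_force"])
cv2.imwrite("pics/c3.png",np.hstack([cv2.resize(f["pixels"][60:360,120:520,::-1],(400,300)),cv2.resize(g["pixels"][80:230,230:430,::-1],(400,300),interpolation=2)]))
E
```

```text
4.3 [ 0.50594899 -0.21472439  0.10341336] [ 0.06656007  0.29890043 -0.29806782]
```

View pics/c3.png

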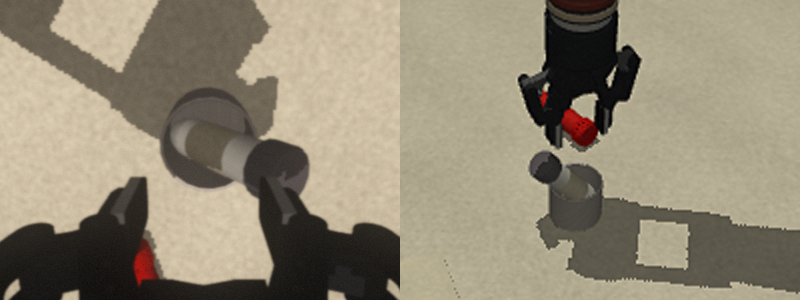

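The wrist crop shows the cap at (278,165), above the line of the fingertips, and the scene crop shows the gripper behind the beaker. So the fingers missed the tube, and I check the geometry.

```bash
python3 - <<'E'
from h import *
def load(n):
    d=np.load(n+".npz"); return {k:d[k] for k in d.files}
f,g=load("w3"),load("s3"); W,S=cloud(f),cloud(g)
def med(W,u,v):return np.nanmedian(W[v-1:v+2,u-1:u+2].reshape(-1,3),0).round(4)
# crop->full: wrist u=120+x, v=60+y ; scene u=230+x/2, v=80+y/2
for x,y in[(132,185),(270,185),(278,165),(210,145),(235,140)]:print("w",med(W,120+x,60+y),f["z_map"][60+y,120+x])
for x,y in[(558,140),(602,125),(545,165),(575,215),(580,70)]:print("s",med(S,230+(x-400)//2,80+y//2))
t=manip.state()["tool_pos"]
for n,f in(("w",f),("s",g)):
    c=np.linalg.inv(f["M"])@np.r_[t,1]; print(n,c[:3].round(4),f["fx"]*c[0]/c[2]+f["cx"],f["fy"]*c[1]/c[2]+f["cy"])
E
```

```text
w [ 0.4752 -0.204   0.1377] 0.1361662
w [ 0.5324 -0.2033  0.1388] 0.13657683
w [ 0.5431 -0.2067  0.1048] 0.16866378
w [ 0.5092 -0.2084  0.0638] 0.20879227
w [ 0.524  -0.2025  0.0728] 0.19860034
s [ 0.5359 -0.2036  0.1386]
s [ 0.4802 -0.2046  0.1412]
s [ 0.551  -0.2115  0.0986]
s [ 0.5237 -0.1828  0.0303]
s [ 0.5205 -0.1815  0.2497]
w [0.0012 0.0217 0.1721] 325.33127396802706 237.97326162335986
s [ 0.0029 -0.1153  1.0989] 318.71475158463414 154.2684711549873
```

```bash
python3 - <<'E'
from h import *
def load(n):
    d=np.load(n+".npz"); return {k:d[k] for k in d.files}
g=load("s3"); S=cloud(g)
px=g["pixels"].astype(int)
for v in range(120,160,2):
    print(v,[(u,px[v,u].sum(),*(S[v,u]*1000).round()) for u in range(296,344,4) if S[v,u,2]>.09 and abs(S[v,u,1]+.21)<.05])
f=load("w3"); W=cloud(f)
for col in (250,255,260,388,395):
    print(col,[(v,*(W[v,col]*1000).round()) for v in range(228,262,4)])
E
```

```text
120 [(296, np.int64(225), np.float64(563.0), np.float64(-211.0), np.float64(228.0)), (300, np.int64(89), np.float64(555.0), np.float64(-208.0), np.float64(227.0)), (304, np.int64(43), np.float64(546.0), np.float64(-207.0), np.float64(225.0)), (308, np.int64(38), np.float64(537.0), np.float64(-205.0), np.float64(223.0)), (312, np.int64(47), np.float64(528.0), np.float64(-205.0), np.float64(221.0)), (316, np.int64(46), np.float64(524.0), np.float64(-194.0), np.float64(228.0)), (320, np.int64(42), np.float64(514.0), np.float64(-195.0), np.float64(223.0)), (324, np.int64(36), np.float64(502.0), np.float64(-202.0), np.float64(214.0)), (328, np.int64(45), np.float64(495.0), np.float64(-195.0), np.float64(217.0)), (332, np.int64(12), np.float64(483.0), np.float64(-199.0), np.float64(210.0)), (336, np.int64(124), np.float64(459.0), np.float64(-226.0), np.float64(182.0)), (340, np.int64(46), np.float64(452.0), np.float64(-221.0), np.float64(183.0))]
122 [(296, np.int64(82), np.float64(565.0), np.float64(-206.0), np.float64(226.0)), (300, np.int64(92), np.float64(554.0), np.float64(-209.0), np
[... 10339 characters left out ...]
0.0), np.float64(-205.0), np.float64(146.0)), (260, np.float64(530.0), np.float64(-206.0), np.float64(147.0))]
395 [(228, np.float64(542.0), np.float64(-208.0), np.float64(105.0)), (232, np.float64(542.0), np.float64(-210.0), np.float64(106.0)), (236, np.float64(542.0), np.float64(-212.0), np.float64(106.0)), (240, np.float64(535.0), np.float64(-203.0), np.float64(133.0)), (244, np.float64(534.0), np.float64(-203.0), np.float64(137.0)), (248, np.float64(534.0), np.float64(-204.0), np.float64(140.0)), (252, np.float64(533.0), np.float64(-203.0), np.float64(145.0)), (256, np.float64(532.0), np.float64(-203.0), np.float64(149.0)), (260, np.float64(531.0), np.float64(-203.0), np.float64(152.0))]
```

The fingertips actually end about 29 mm above the reported TCP z (tips at z≈0.132, TCP at 0.103, 60% open). Both cameras agree, so I'll work in fingertip coordinates and redo the approach about 35 mm lower.

servo_tool(deltas=[[[100,0.008,0,0.005,0],[100,0.008,0,0,0],[100,0.008,0,0,0],[100,0.008,0,0,0],[100,0,0,-0.01,0],[100,0,0,-0.018,0],[100,0,0,-0.018,0],[100,0,0,-0.018,0]]])

```text
time: 5.1
tool_pos: [0.5374, -0.2143, 0.0425]
tool_rot: [-0.001, 0.704, 0.71, -0.0]
contact_force: [0.3, -0.4, -0.4]
gripper_width: 0.997
grasp_force: 0.0
```

```bash
python3 - <<'E'
from h import *
f=grab("wrist","w4");g=grab("scene","s4"); s=manip.state(); print(s["time"],s["tool_pos"],s["contact_force"])
W=cloud(f)
for col in (215,435):
    print(col,[(v,*(W[v,col]*1000).round()) for v in range(236,262,3)])
cv2.imwrite("pics/c4.png",np.hstack([cv2.resize(f["pixels"][60:360,120:520,::-1],(400,300)),cv2.resize(g["pixels"][80:230,230:430,::-1],(400,300),interpolation=2)]))
E
```

```text
5.2 [ 0.5351621  -0.21314661  0.04003688] [-0.56563709 -0.31225797 -0.40282388]
215 [(236, np.float64(478.0), np.float64(-216.0), np.float64(36.0)), (239, np.float64(478.0), np.float64(-217.0), np.float64(37.0)), (242, np.float64(478.0), np.float64(-218.0), np.float64(38.0)), (245, np.float64(479.0), np.float64(-219.0), np.float64(41.0)), (248, np.float64(492.0), np.float64(-204.0), np.float64(79.0)), (251, np.float64(493.0), np.float64(-204.0), np.float64(82.0)), (254, np.float64(493.0), np.float64(-205.0), np.float64(82.0)), (257, np.float64(493.0), np.float64(-206.0), np.float64(83.0)), (260, np.float64(493.0), np.float64(-207.0), np.float64(83.0))]
435 [(236, np.float64(610.0), np.float64(-229.0), np.float64(1.0)), (239, np.float64(610.0), np.float64(-231.0), np.float64(1.0)), (242, np.float64(611.0), np.float64(-233.0), np.float64(-0.0)), (245, np.float64(611.0), np.float64(-236.0), np.float64(-0.0)), (248, np.float64(581.0), np.float64(-202.0), np.float64(80.0)), (251, np.float64(581.0), np.float64(-203.0), np.float64(81.0)), (254, np.float64(580.0), np.float64(-203.0), np.float64(85.0)), (257, np.float64(578.0), np.float64(-202.0), np.float64(88.0)), (260, np.float64(578.0), np.float64(-203.0), np.float64(89.0))]
```

View pics/c4.png

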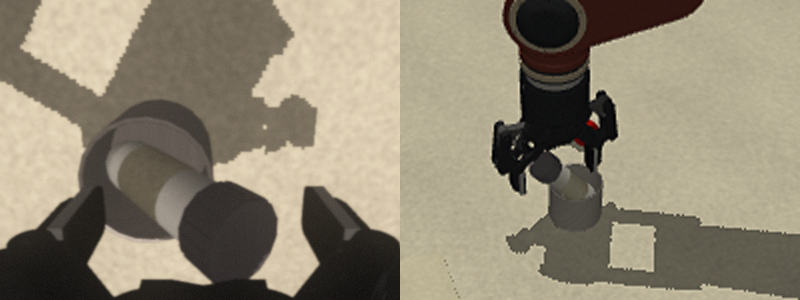

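The cap at (228,222) is now between the open fingers, whose tips are at about z 0.078. Next I push the tube upright towards -x while closing.

servo_tool(deltas=[[[90,-0.004,0,0.002,0],[85,-0.004,0,0.003,0],[80,-0.004,0,0.003,0],[75,-0.005,0,0.004,0],[70,-0.005,0,0.004,0],[66,-0.005,0,0.004,0],[62,-0.005,0,0.004,0],[60,-0.003,0,0.002,0]]])

```text
time: 6.0
tool_pos: [0.502, -0.2145, 0.0702]
tool_rot: [-0.0, 0.704, 0.71, -0.0]
contact_force: [-0.1, -0.0, 0.3]
gripper_width: 0.601
grasp_force: 0.1
```

```bash
python3 - <<'E'
from h import *
f=grab("wrist","w5");g=grab("scene","s5"); s=manip.state(); print(s["time"],s["tool_pos"],s["contact_force"],s["gripper_width"])
for n,F in(("w",f),("s",g)):
    P=cloud(F).reshape(-1,3);c=F["pixels"].reshape(-1,3).sum(1)
    m=np.isfinite(P).all(1)&(P[:,2]>.06)&(P[:,2]<.125)&(abs(P[:,1]+.214)<.02)&(P[:,0]>.46)&(P[:,0]<.56)&(c>150);P=P[m]
    for lo in np.arange(.065,.13,.01):
        q=P[abs(P[:,2]-lo)<.005]
        if len(q):print(n,lo.round(3),len(q),q.min(0).round(4),q.max(0).round(4))
cv2.imwrite("pics/c5.png",np.hstack([cv2.resize(f["pixels"][60:360,120:520,::-1],(400,300)),cv2.resize(g["pixels"][80:230,230:430,::-1],(400,300),interpolation=2)]))
E
```

```text
6.1 [ 0.50228716 -0.21459189  0.07016371] [-0.19272231 -0.03694546  0.45786797] 0.6010339442633055
w 0.065 341 [ 0.4838 -0.2187  0.06  ] [ 0.5138 -0.1997  0.07  ]
w 0.075 480 [ 0.4857 -0.2196  0.07  ] [ 0.5153 -0.1998  0.08  ]
w 0.085 489 [ 0.4748 -0.2186  0.08  ] [ 0.5146 -0.2005  0.09  ]
w 0.095 449 [ 0.4622 -0.2252  0.09  ] [ 0.5399 -0.1994  0.0999]
w 0.105 491 [ 0.4611 -0.2259  0.1   ] [ 0.5399 -0.1985  0.11  ]
w 0.115 4864 [ 0.4613 -0.234   0.11  ] [ 0.5398 -0.1998  0.12  ]
w 0.125 779 [ 0.4615 -0.2285  0.12  ] [ 0.5395 -0.2013  0.125 ]
s 0.065 35 [ 0.4892 -0.2157  0.0602] [ 0.5172 -0.1965  0.07  ]
s 0.075 37 [ 0.4891 -0.2192  0.0704] [ 0.5194 -0.1977  0.0799]
s 0.085 43 [ 0.4908 -0.2168  0.0801] [ 0.5206 -0.1983  0.09  ]
s 0.095 35 [ 0.4636 -0.2294  0.0905] [ 0.5383 -0.1972  0.0998]
s 0.105 13 [ 0.4711 -0.215   0.1004] [ 0.5409 -0.2     0.1098]
s 0.115 14 [ 0.4711 -0.2284  0.111 ] [ 0.5405 -0.2002  0.1191]
s 0.125 5 [ 0.4722 -0.2038  0.1202] [ 0.5335 -0.2028  0.1249]
```

View pics/c5.png

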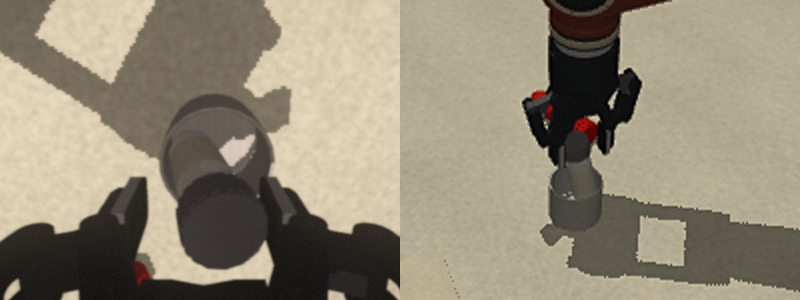

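The tube now stands nearly upright between the fingers, with its cap at (222,220) in the left crop. Next I lower slightly and squeeze to align it.

servo_tool(deltas=[[[55,0,-0.001,-0.003,0],[50,0,0,-0.003,0],[46,0,0,0,0],[42,0,0,0,0],[35,0,0,0,0],[20,0,0,0,0],[10,0,0,0,0],[0,0,0,0,0]]])

```text
time: 6.9
tool_pos: [0.5029, -0.2156, 0.0641]
tool_rot: [-0.0, 0.704, 0.71, 0.0]
contact_force: [-0.3, 0.1, -0.8]
gripper_width: 0.387
grasp_force: 59.4
```

servo_tool(deltas=[[[0,0,0,0.005,0],[0,0,0,0.02,0],[0,0,0,0.03,0],[0,0,0,0.03,0],[0,0,0,0.03,0],[0,0,0,0.03,0],[0,0,0,0.02,0],[0,0,0,0,0]]])

```text
time: 7.7
tool_pos: [0.5048, -0.2167, 0.2339]
tool_rot: [0.004, 0.704, 0.71, 0.001]
contact_force: [0.6, 0.0, -0.3]
gripper_width: 0.389
grasp_force: 59.9
```

```bash
python3 - <<'E'
from h import *
f=grab("wrist","w6");g=grab("scene","s6"); s=manip.state(); print(s["time"],s["tool_pos"],s["tool_rot"],s["contact_force"],s["gripper_width"],s["joint_pos"].round(2))
cv2.imwrite("pics/c6.png",np.hstack([cv2.resize(f["pixels"][60:360,120:520,::-1],(400,300)),cv2.resize(g["pixels"][20:220,190:457,::-1],(400,300),interpolation=2)]))
# tube body points from scene: bright-ish points under fingers
P=cloud(g);c=g["pixels"].sum(2)
t=s["tool_pos"]
m=np.isfinite(P).all(2)&(P[...,2]>.08)&(np.hypot(P[...,0]-t[0],P[...,1]-t[1])<.04)&(P[...,2]<t[2]+.04)
Q=P[m]
for lo in np.arange(.12,.30,.01):
    q=Q[abs(Q[:,2]-lo)<.005]
    if len(q):print(lo.round(3),len(q),q.min(0).round(4),q.max(0).round(4))
E
```

```text
7.8 [ 0.50287483 -0.215628    0.22905859] [1.78716613e-04 7.03857373e-01 7.10341300e-01 6.12345005e-05] [ 0.22726974  0.33392049 -1.20906746] 0.39003008256211896 [-0.54 -0.14  1.78  0.    1.51 -0.55]
0.17 2 [ 0.4977 -0.2124  0.1716] [ 0.5002 -0.2075  0.1747]
0.18 16 [ 0.4911 -0.2185  0.1755] [ 0.5099 -0.2016  0.185 ]
0.19 37 [ 0.4864 -0.2216  0.1857] [ 0.5137 -0.1996  0.1949]
0.2 48 [ 0.4861 -0.2195  0.195 ] [ 0.5134 -0.2006  0.2048]
0.21 50 [ 0.486  -0.217   0.2054] [ 0.5145 -0.1987  0.215 ]
0.22 55 [ 0.4856 -0.2201  0.2153] [ 0.5153 -0.1998  0.2249]
0.23 47 [ 0.4898 -0.2196  0.2252] [ 0.5155 -0.201   0.2347]
0.24 59 [ 0.489  -0.2172  0.2353] [ 0.5162 -0.2006  0.2449]
0.25 69 [ 0.4776 -0.2157  0.245 ] [ 0.5275 -0.2012  0.2547]
0.26 99 [ 0.4731 -0.218   0.255 ] [ 0.535  -0.2017  0.265 ]
0.27 45 [ 0.474  -0.2186  0.265 ] [ 0.5345 -0.2008  0.269 ]
```

View pics/c6.png

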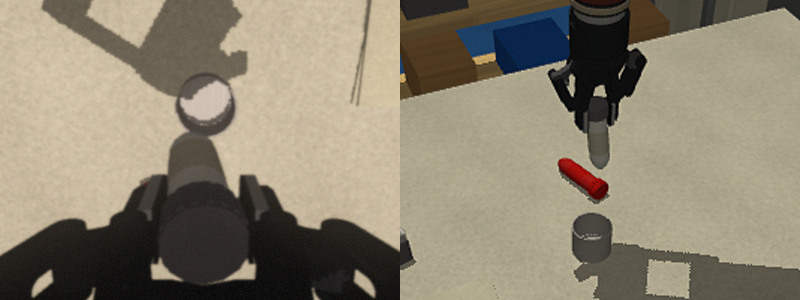

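The tube hangs upright in the gripper and the beaker is standing empty at (590,240) in the right crop. Next I carry the tube to a point above the well.

servo_tool(deltas=[[[0,-0.001,0.02,0.01,-0.5],[0,-0.002,0.035,0.01,-0.5],[0,-0.002,0.04,0,-0.5],[0,-0.002,0.04,0,-0.5],[0,-0.002,0.04,0,-0.5],[0,-0.002,0.04,0,-0.5],[0,-0.002,0.04,0,-0.5],[0,-0.002,0.04,0,0]]])

```text
time: 8.6
tool_pos: [0.4865, 0.0809, 0.2466]
tool_rot: [-0.001, 0.725, 0.688, -0.001]
contact_force: [1.1, 0.7, -1.8]
gripper_width: 0.386
grasp_force: 59.9
```

servo_tool(deltas=[[[0,-0.002,0.04,0,0],[0,-0.002,0.03,0,0],[0,-0.001,0.02,0,0],[0,0,0.007,0,0],[0,0,0,0,0],[0,0,0,0,0],[0,0,0,0,0],[0,0,0,0,0]]])

```text
time: 9.4
tool_pos: [0.4831, 0.1754, 0.2491]
tool_rot: [0.0, 0.726, 0.688, -0.0]
contact_force: [1.3, -0.2, -0.2]
gripper_width: 0.392
grasp_force: 59.9
```

```bash
cat > well.py <<'E'
from h import *
from scipy.optimize import least_squares
import sys
k=sys.argv[1]
s=manip.state(); print(s["time"],s["tool_pos"].round(4),s["contact_force"].round(2),s["gripper_width"],s["joint_pos"].round(2))
for n in("wrist","scene","top"):
    f=grab(n,n[0]+k); P=cloud(f).reshape(-1,3); P=P[np.isfinite(P).all(1)]
    for c in[(.4813,.135),(.4855,.2188)]:
        Q=P[(np.hypot(*(P[:,:2]-c).T)<.026)&(abs(P[:,2]-.135)<.006)]
        if len(Q)>50:
            q=cv2.convexHull((Q[:,:2]*1000).astype(np.float32))[:,0]
            r=least_squares(lambda p:np.hypot(*(q-p).T)-17.4,[c[0]*1e3,c[1]*1e3],loss="soft_l1",f_scale=.5).x
            print(n,"cap",r.round(1),len(Q),np.median(Q[:,2]).round(4))
    t=s["tool_pos"]; Q=P[(np.hypot(P[:,0]-t[0],P[:,1]-t[1])<.022)&(P[:,2]>.1)]
    for lo in np.arange(t[2]-.055,t[2]+.02,.012):
        q=Q[abs(Q[:,2]-lo)<.006]
        if len(q)>8:
            q=cv2.convexHull((q[:,:2]*1000).astype(np.float32))[:,0]
            rad=15 if lo>t[2]-.03 else 4+11*(lo-t[2]+.057)/.025
            r=least_squares(lambda p:np.hypot(*(q-p).T)-rad,t[:2]*1e3,loss="soft_l1",f_scale=.5).x
            print(n,"tube",lo.round(3),r.round(1),q.min(0),q.max(0))
E
python3 well.py 7
```

```text
9.4 [0.4831 0.1754 0.2491] [ 1.29 -0.24 -0.25] 0.3915586238670983 [ 0.2  -0.24  1.82 -0.    1.55  0.26]
wrist cap [482.9 219.7] 1412 0.1352
wrist tube 0.206 [476.9 182.2] [465.77942 179.7418 ] [489.71112 191.57367]
wrist tube 0.218 [475.4 176.3] [462.38654 181.33374] [489.97885 191.94318]
wrist tube 0.23 [476.3 176.5] [461.5006  178.51216] [490.70364 191.3138 ]
wrist tube 0.242 [477.  176.2] [462.07062 178.64029] [491.67603 190.97357]
wrist tube 0.254 [478.1 175.3] [463.5675  177.32066] [492.9738  190.09064]
wrist tube 0.266 [479.8 175. ] [464.61307 172.65192] [502.56802 189.5392 ]
scene cap [480.9 136.3] 255 0.1341
scene cap [485.6 220.1] 299 0.1344
scene tube 0.206 [480.4 180.4] [466.19464 173.27095] [491.72125 191.70671]
scene tube 0.218 [477.2 176.5] [467.41638 169.40182] [492.3483  192.05304]
scene tube 0.23 [478.9 176.5] [468.16638 166.46156] [494.38467 191.48874]
scene tube 0.242 [480.1 176.7] [469.5557  169.66988] [495.00635 192.23201]
scene tube 0.254 [480.5 175.5] [470.21967 174.96173] [494.86563 190.37982]
scene tube 0.266 [480.6 175.4] [466.22025 180.3037 ] [502.39792 189.84097]
top cap [480.8 133.3] 207 0.1345
top tube 0.218 [478.1 175.3] [463.73407 159.80553] [485.54993 170.35925]
top tube 0.23 [478.4 173.5] [463.4955  158.36795] [490.85028 178.1511 ]
top tube 0.242 [479.5 172.8] [464.9924  157.68486] [492.0188  169.72345]
top tube 0.254 [480.3 172.5] [464.8884  157.56767] [493.1692  172.01215]
top tube 0.266 [481.7 172. ] [467.93433 156.8805 ] [494.26105 168.32855]
```

servo_tool(deltas=[[[0,0.002,0.0005,-0.01,0],[0,0.002,0,-0.015,0],[0,0.001,0,-0.015,0],[0,0,0,-0.015,0],[0,0,0,-0.015,0],[0,0,0,-0.01,0],[0,0,0,-0.005,0],[0,0,0,0,0]]])

```text
time: 10.35
tool_pos: [0.4874, 0.1768, 0.1632]
tool_rot: [-0.0, 0.725, 0.689, -0.001]
contact_force: [-0.3, 0.4, -0.8]
gripper_width: 0.388
grasp_force: 59.9
```

```bash
python3 well.py 8 | grep -v top; python3 - <<'E'
import cv2,numpy as np
a=cv2.imread("pics/w8.png");b=cv2.imread("pics/s8.png")
cv2.imwrite("pics/c8.png",np.hstack([cv2.resize(a[60:360,120:520],(400,300)),cv2.resize(b[190:340,330:530],(400,300),interpolation=2)]))
E
```

```text
10.35 [0.4874 0.1768 0.1632] [-0.26  0.43 -0.83] 0.3879724877336556 [ 0.2  -0.17  1.91  0.    1.4   0.26]
wrist cap [483.1 219.5] 2905 0.1352
wrist tube 0.12 [481.6 183. ] [470.28757 180.71275] [494.0292 192.9664]
wrist tube 0.132 [479.7 177.5] [466.8606  182.93315] [493.3377  193.10777]
wrist tube 0.144 [480.6 177.8] [465.724   179.42738] [495.04504 192.72893]
wrist tube 0.156 [481.5 177.3] [466.5062  180.18166] [496.05978 192.32603]
wrist tube 0.168 [482.4 176.6] [467.8238  179.04651] [497.29422 191.44965]
wrist tube 0.18 [484.1 176.3] [468.9984  173.86737] [506.8929  190.86322]
scene cap [480.6 136.4] 63 0.1338
scene cap [484.9 219.5] 295 0.1341
scene tube 0.12 [485.8 181.1] [479.90848 168.47444] [495.6977  192.79356]
scene tube 0.132 [481.9 177.5] [473.30386 174.09995] [497.03168 193.27452]
scene tube 0.144 [483.6 177.9] [474.40002 172.896  ] [498.51785 192.78922]
scene tube 0.156 [484.6 177.5] [474.15793 172.62689] [499.47656 192.24452]
scene tube 0.168 [485.6 176.8] [474.38983 178.09851] [500.4818  191.69366]
scene tube 0.18 [485.4 176.7] [470.76202 182.52145] [500.40927 191.24251]
```

View pics/c8.png

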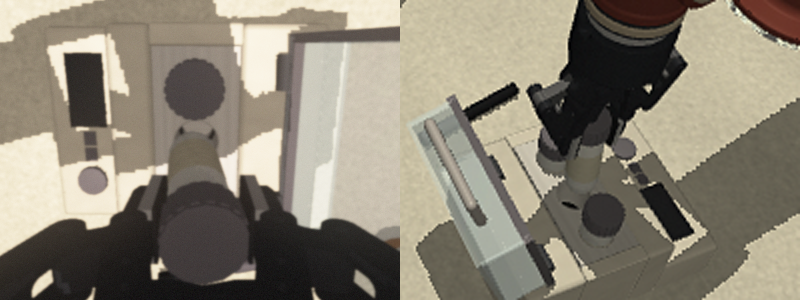

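The tube hangs just above the free well between the two seated caps, its axis aligned to about 1 mm (picture budget now used). Next I lower it into the well.

servo_tool(deltas=[[[0,0,0,-0.006,0],[0,0,0,-0.006,0],[0,0,0,-0.006,0],[0,0,0,-0.005,0],[0,0,0,-0.005,0],[0,0,0,-0.004,0],[0,0,0,-0.003,0],[0,0,0,0,0]]])

```text
time: 11.3
tool_pos: [0.488, 0.1767, 0.1288]
tool_rot: [0.0, 0.725, 0.688, 0.0]
contact_force: [1.1, -0.9, -0.8]
gripper_width: 0.394
grasp_force: 59.8
```

servo_tool(deltas=[[[0,0,0,-0.003,0],[0,0,0,-0.003,0],[0,0,0,-0.003,0],[0,0,0,-0.002,0],[0,0,0,-0.002,0],[0,0,0,-0.002,0],[0,0,0,0,0],[0,0,0,0,0]]])

```text
time: 12.1
tool_pos: [0.4881, 0.1769, 0.1143]
tool_rot: [0.0, 0.725, 0.689, 0.0]
contact_force: [1.0, 0.4, 0.2]
gripper_width: 0.392
grasp_force: 60.0
```

servo_tool(deltas=[[[0,0,0,-0.002,0],[0,0,0,-0.002,0],[0,0,0,-0.002,0],[0,0,0,-0.002,0],[0,0,0,-0.002,0],[0,0,0,-0.001,0],[0,0,0,0,0],[0,0,0,0,0]]])

```text
time: 12.9
tool_pos: [0.4886, 0.1779, 0.109]
tool_rot: [-0.001, 0.725, 0.689, 0.001]
contact_force: [-12.7, -0.2, 27.7]
gripper_width: 0.388
grasp_force: 64.5
```

servo_tool(deltas=[[[0,0,0,0.003,0],[0,0,0,0.003,0],[0,0,0,0,0],[44,-0.001,0,0,0],[48,-0.002,0,0,0],[55,-0.002,0,0,0],[60,0,0,0,0],[60,0,0,0,0]]])

```text
time: 13.7
tool_pos: [0.4827, 0.1767, 0.109]
tool_rot: [-0.0, 0.725, 0.688, -0.0]
contact_force: [-0.2, -0.6, -0.6]
gripper_width: 0.601
grasp_force: 0.0
```

```bash
cat > cap.py <<'E'
from h import *
import sys
s=manip.state(); print(s["time"],s["tool_pos"].round(4),s["contact_force"].round(2),s["gripper_width"])
for n in("wrist","scene"):
    f=grab(n,n[0]+sys.argv[1]); P=cloud(f).reshape(-1,3); P=P[np.isfinite(P).all(1)]
    Q=P[(np.hypot(P[:,0]-.483,P[:,1]-.177)<.018)&(P[:,2]>.1)&(P[:,2]<.185)]
    for lo in np.arange(.105,.185,.008):
        q=Q[abs(Q[:,2]-lo)<.004]
        if len(q)>5:print(n,lo.round(3),len(q),q.min(0).round(4),q.max(0).round(4),np.median(q,0).round(4))
E
python3 cap.py 9
```

```text
13.7 [0.4827 0.1767 0.109 ] [-0.19 -0.56 -0.63] 0.6008791857552697
wrist 0.105 268 [0.4664 0.1787 0.101 ] [0.4952 0.1931 0.109 ] [0.4819 0.1907 0.105 ]
wrist 0.113 228 [0.4679 0.1839 0.1091] [0.4932 0.1928 0.1169] [0.4816 0.191  0.1131]
wrist 0.121 57 [0.4696 0.1861 0.1171] [0.4918 0.1927 0.1209] [0.4814 0.1919 0.1183]
wrist 0.129 136 [0.4798 0.1805 0.1269] [0.4971 0.195  0.133 ] [0.4878 0.1928 0.1305]
wrist 0.137 251 [0.4795 0.1748 0.1331] [0.4972 0.195  0.141 ] [0.4884 0.1927 0.1371]
wrist 0.145 4660 [0.465  0.1593 0.141 ] [0.4973 0.195  0.148 ] [0.4812 0.1787 0.146 ]
scene 0.105 36 [0.4775 0.1749 0.1015] [0.497  0.1931 0.1086] [0.493  0.1872 0.1052]
scene 0.113 38 [0.4739 0.1737 0.1097] [0.4968 0.1929 0.1169] [0.4915 0.1874 0.113 ]
scene 0.121 23 [0.4776 0.1747 0.1172] [0.4977 0.1934 0.1232] [0.4923 0.187  0.1195]
scene 0.129 26 [0.4781 0.178  0.1252] [0.499  0.1942 0.1329] [0.4935 0.1891 0.1299]
scene 0.137 32 [0.482  0.176  0.1331] [0.4992 0.1946 0.1408] [0.4945 0.188  0.137 ]
scene 0.145 202 [0.4656 0.1662 0.1412] [0.4995 0.1947 0.1478] [0.4819 0.1815 0.1452]
```

The tube now stands upright on the ring with its cap top at z≈0.146, about 11 mm proud. Next I raise, shut the fingers and press on the cap.

servo_tool(deltas=[[[60,0,0,0.01,0],[60,0,0,0.02,0],[60,0,0,0.02,0],[40,0,0,0,0],[20,0,0.001,0,0],[0,0,0,0,0],[0,0,0,0,0],[0,0,0,0,0]]])

```text
time: 14.6
tool_pos: [0.4823, 0.1777, 0.1581]
tool_rot: [-0.001, 0.725, 0.689, -0.001]
contact_force: [-1.1, 0.1, 0.4]
gripper_width: -0.004
grasp_force: 0.0
```

```bash
python3 - <<'E'
from h import *
s=manip.state(); t=s["tool_pos"];print(s["time"],t.round(4),s["contact_force"].round(2),s["gripper_width"])
for n in("wrist","scene"):
    f=grab(n,n[0]+"10"); P=cloud(f).reshape(-1,3); P=P[np.isfinite(P).all(1)]
    Q=P[(np.hypot(P[:,0]-t[0],P[:,1]-t[1])<.03)&(P[:,2]>.15)&(P[:,2]<t[2]+.06)]
    print(n,len(Q),np.sort(Q[:,2])[:5], Q[Q[:,2]<Q[:,2].min()+.006].mean(0))
    Q=P[(np.hypot(P[:,0]-.483,P[:,1]-.177)<.016)&(P[:,2]>.125)&(P[:,2]<.155)]
    if len(Q):print(n,"cap",np.percentile(Q,[5,50,95],axis=0).round(4))
E
```

```text
14.6 [0.4823 0.1777 0.1581] [-1.13  0.09  0.38] -0.003851826516655825
wrist 2728 [0.17874158 0.17893645 0.17919235 0.17922619 0.17933964] [0.48164657 0.18780937 0.18240259]
wrist cap [[0.4694 0.172  0.1433]
 [0.4839 0.1823 0.146 ]
 [0.4951 0.191  0.1471]]
scene 160 [0.17407234 0.17564823 0.17737496 0.17917498 0.17921519] [0.48660467 0.18651754 0.17804282]
scene cap [[0.4712 0.165  0.1316]
 [0.4859 0.1786 0.1451]
 [0.4977 0.1905 0.147 ]]
```

servo_tool(deltas=[[[0,0.001,0,-0.006,0],[0,0,0,-0.006,0],[0,0,0,-0.005,0],[0,0,0,-0.004,0],[0,0,0,-0.003,0],[0,0,0,-0.002,0],[0,0,0,-0.001,0],[0,0,0,0,0]]])

```text
time: 15.5
tool_pos: [0.4839, 0.1778, 0.1322]
tool_rot: [-0.0, 0.725, 0.689, -0.0]
contact_force: [-0.2, 0.3, 0.4]
gripper_width: 0.0
grasp_force: 0.0
```

servo_tool(deltas=[[[0,0,0,-0.002,0],[0,0,0,-0.002,0],[0,0,0,-0.001,0],[0,0,0,-0.001,0],[0,0,0,-0.001,0],[0,0,0,-0.001,0],[0,0,0,0,0],[0,0,0,0,0]]])

```text
time: 16.3
tool_pos: [0.4867, 0.1784, 0.1285]
tool_rot: [0.002, 0.725, 0.689, 0.003]
contact_force: [-1.7, -0.5, 12.8]
gripper_width: -0.006
grasp_force: 6.4
```

servo_tool(deltas=[[[0,0,0,-0.0005,0],[0,0,0,-0.0005,0],[0,0,0,-0.0005,0],[0,0,0,-0.0005,0],[0,0,0,-0.0005,0],[0,0,0,0,0],[0,0,0,0,0],[0,0,0,0,0]]])

```text
time: 17.1
tool_pos: [0.4876, 0.1784, 0.1283]
tool_rot: [0.002, 0.725, 0.689, 0.004]
contact_force: [-4.8, -1.3, 20.8]
gripper_width: 0.005
grasp_force: 10.5
```

servo_tool(deltas=[[[0,-0.002,0,0,0],[0,-0.002,0,0,0],[0,0,0,-0.0005,0],[0,0,0,-0.0005,0],[0,0,0,-0.0005,0],[0,0,0,0,0],[0,0,0,0,0],[0,0,0,0,0]]])

```text
time: 17.9
tool_pos: [0.4826, 0.1787, 0.1233]
tool_rot: [0.002, 0.725, 0.688, 0.003]
contact_force: [1.9, 1.1, 8.3]
gripper_width: 0.003
grasp_force: 4.2
```

```bash
python3 cap.py 11
```

```text
17.9 [0.4826 0.1787 0.1233] [1.89 1.1  8.32] 0.0034953570593803693
wrist 0.105 168 [0.468  0.1847 0.1011] [0.4929 0.1925 0.1089] [0.4806 0.191  0.1048]
wrist 0.113 71 [0.4692 0.1859 0.109 ] [0.4919 0.1924 0.1138] [0.4822 0.1913 0.1108]
wrist 0.121 44 [0.4797 0.183  0.1209] [0.4966 0.1949 0.1249] [0.4865 0.1929 0.1236]
wrist 0.129 171 [0.4762 0.18   0.125 ] [0.4973 0.195  0.133 ] [0.4885 0.1925 0.1291]
wrist 0.137 823 [0.465  0.1748 0.133 ] [0.4972 0.195  0.141 ] [0.4836 0.1892 0.1401]
wrist 0.145 322 [0.4654 0.1794 0.141 ] [0.4962 0.1943 0.149 ] [0.482  0.1897 0.1419]
wrist 0.153 452 [0.4678 0.1845 0.1491] [0.495  0.1907 0.157 ] [0.4818 0.1868 0.1533]
wrist 0.161 532 [0.4677 0.1846 0.157 ] [0.4949 0.1906 0.165 ] [0.4815 0.1892 0.1611]
wrist 0.169 536 [0.4678 0.1845 0.165 ] [0.4948 0.1906 0.1729] [0.4813 0.1896 0.1683]
wrist 0.177 871 [0.4719 0.1675 0.173 ] [0.4973 0.1917 0.181 ] [0.481  0.186  0.1779]
scene 0.105 40 [0.4748 0.1684 0.1012] [0.4972 0.1924 0.1088] [0.4933 0.1862 0.1041]
scene 0.113 34 [0.4794 0.1719 0.109 ] [0.4968 0.192  0.1169] [0.4926 0.1874 0.1132]
scene 0.121 18 [0.4764 0.1678 0.1175] [0.4989 0.1944 0.1247] [0.4926 0.1902 0.1234]
scene 0.129 50 [0.4746 0.1645 0.1257] [0.4994 0.1946 0.1329] [0.496  0.186  0.1292]
scene 0.137 93 [0.4664 0.1639 0.1331] [0.5    0.1943 0.141 ] [0.4923 0.1846 0.1389]
scene 0.145 31 [0.4688 0.1677 0.1411] [0.4963 0.1947 0.1489] [0.4873 0.1889 0.1432]
scene 0.153 37 [0.47   0.1746 0.1497] [0.4967 0.1912 0.1564] [0.4899 0.1862 0.1533]
scene 0.161 36 [0.4693 0.1793 0.157 ] [0.4972 0.1912 0.1647] [0.4891 0.1874 0.1613]
scene 0.169 27 [0.4714 0.181  0.1653] [0.4971 0.1903 0.173 ] [0.4892 0.1882 0.1688]
scene 0.177 22 [0.4768 0.1831 0.173 ] [0.4973 0.1903 0.18  ] [0.4838 0.1889 0.1758]
```

servo_tool(deltas=[[[0,0,0,-0.001,0],[0,0,0,-0.001,0],[0,0,0,-0.001,0],[0,0,0,-0.001,0],[0,0,0,-0.001,0],[0,0,0,0,0],[0,0,0,0,0],[0,0,0,0,0]]])

```text
time: 18.8
tool_pos: [0.4832, 0.1791, 0.1204]
tool_rot: [0.002, 0.725, 0.689, 0.004]
contact_force: [-3.0, 1.5, 19.4]
gripper_width: -0.001
grasp_force: 10.3
```

servo_tool(deltas=[[[0,0,0,-0.001,0],[0,0,0,-0.001,0],[0,0,0,-0.001,0],[0,0,0,0,0],[0,0,0,0,0],[0,0,0,0,0],[0,0,0,0,0],[0,0,0,0,0]]])

```text
time: 19.6
tool_pos: [0.4843, 0.1786, 0.1178]
tool_rot: [0.003, 0.725, 0.689, 0.005]
contact_force: [1.3, -0.8, 13.6]
gripper_width: -0.0
grasp_force: 6.8
```

servo_tool(deltas=[[[0,-0.001,0,-0.001,0],[0,0,0,-0.001,0],[0,0,0,-0.001,0],[0,0,0,0,0],[0,0,0,0,0],[0,0,0,0,0],[0,0,0,0,0],[0,0,0,0,0]]])

```text
time: 20.4
tool_pos: [0.4847, 0.1792, 0.1175]
tool_rot: [0.004, 0.725, 0.689, 0.006]
contact_force: [-0.9, 1.5, 22.4]
gripper_width: -0.001
grasp_force: 10.8
```

```bash
cat > tops.py <<'E'
from h import *
import sys
s=manip.state(); print(s["time"],s["tool_pos"].round(4),s["contact_force"].round(2))
for n in("wrist","scene"):
    f=grab(n,n[0]+sys.argv[1]); P=cloud(f).reshape(-1,3); P=P[np.isfinite(P).all(1)]
    for c in[(.481,.135),(.483,.1775),(.4855,.219)]:
        Q=P[(np.hypot(*(P[:,:2]-c).T)<.017)&(P[:,2]>.128)&(P[:,2]<.146)]
        h,e=np.histogram(Q[:,2],np.arange(.128,.1465,.001)); print(n,c,h)
E
python3 tops.py 12
```

```text
20.4 [0.4847 0.1792 0.1175] [-0.88  1.49 22.37]
wrist (0.481, 0.135) [  0   0   0   0   0   4 100 134   8   0   0   0   0   0   0   0   0   0]
wrist (0.483, 0.1775) [ 14  16  12  23  42  75 425 300  19   0  10  20  31  30  39  50  41  65]
wrist (0.4855, 0.219) [   2    5    0    5   37  142 1437 2201  443    7    0    0    0    0
    0    0    0    0]
scene (0.481, 0.135) [0 0 0 0 2 0 4 5 1 1 0 0 0 0 0 0 0 0]
scene (0.483, 0.1775) [ 1  1  4  6 12 16 26 16  4  0  4  2  3  3  3  6  5  6]
scene (0.4855, 0.219) [ 2  6  3  6 22 42 71 77 32  4  1  0  0  0  0  0  0  0]
```

The tube is home: its cap is level with the neighbours and it stopped firmly at 22 N. Next I retreat and go to the hood handle.

servo_tool(deltas=[[[0,0,0,0.005,0],[0,0,0,0.01,0],[0,0,0,0.02,0],[10,0,0,0.025,0],[20,0,0,0.03,0],[35,0,0,0.025,0],[50,0,0,0.01,0],[50,0,0,0,0]]])

```text
time: 21.3
tool_pos: [0.4794, 0.178, 0.2353]
tool_rot: [0.001, 0.725, 0.689, 0.001]
contact_force: [0.4, -0.3, -0.9]
gripper_width: 0.498
grasp_force: 0.0
```

```bash
python3 tops.py 13; python3 - <<'E'
from h import *
s=manip.state(); print(s["joint_pos"].round(2))
for n in("scene","top"):
    f=grab(n,n[0]+"14"); P=cloud(f).reshape(-1,3); P=P[np.isfinite(P).all(1)]
    Q=P[(abs(P[:,0]-.62)<.04)&(abs(P[:,1]-.17)<.03)&(P[:,2]>.208)&(P[:,2]<.26)]
    print(n,len(Q),np.percentile(Q,[2,50,98],axis=0).round(4) if len(Q) else 0)
    if len(Q):
        c=Q.mean(0);print(np.linalg.svd(Q-c,full_matrices=False)[2][0].round(3))
E
```

```text
21.3 [0.4794 0.178  0.2353] [ 0.4  -0.32 -0.85]
wrist (0.481, 0.135) [  5   5   5   9  11  49 397 514  89   6   0   0   0   0   0   0   0   0]
wrist (0.483, 0.1775) [  5  10  12   3  10  13  56 346 603 183  13   0   0   0   0   0   0   0]
wrist (0.4855, 0.219) [  1   0   0   3   7  59 425 679 176  15   0   0   0   0   0   0   0   0]
scene (0.481, 0.135) [ 1  9  6  6 24 46 68 45 17  4  0  0  0  0  0  0  0  0]
scene (0.483, 0.1775) [ 7  1  5  6  6 23 48 71 55 27  8  1  0  0  0  0  0  0]
scene (0.4855, 0.219) [ 1  7  6  7 31 56 82 51 29  4  1  1  0  0  0  0  0  0]
[ 0.21 -0.24  1.85 -0.    1.53  0.26]
scene 213 [[0.6165 0.1411 0.2255]
 [0.6227 0.1707 0.2302]
 [0.6274 0.1986 0.2328]]
[0.065 0.998 0.005]
top 153 [[0.6158 0.1417 0.2248]
 [0.6213 0.1701 0.2307]
 [0.6268 0.1994 0.2338]]
[-0.114 -0.993 -0.041]
```

servo_tool(deltas=[[[50,0.01,-0.001,0.003,0],[50,0.02,-0.001,0.002,0],[50,0.025,-0.001,0,0],[50,0.03,-0.001,0,0],[50,0.03,-0.002,0,0],[50,0.02,-0.002,0,0],[50,0.008,0,0,0],[50,0,0,0,0]]])

```text
time: 22.3
tool_pos: [0.6224, 0.1696, 0.2381]
tool_rot: [-0.001, 0.725, 0.688, -0.001]
contact_force: [-0.5, 0.6, -0.8]
gripper_width: 0.499
grasp_force: 0.0
```

servo_tool(deltas=[[[50,0,0,-0.01,0],[50,0,0,-0.01,0],[50,0,0,-0.01,0],[50,0,0,-0.01,0],[50,0,0,-0.004,0],[50,0,0,0,0],[50,0,0,0,0],[50,0,0,0,0]]])

```text
time: 23.1
tool_pos: [0.6223, 0.1699, 0.196]
tool_rot: [0.0, 0.725, 0.689, 0.001]
contact_force: [-0.7, -0.9, 1.1]
gripper_width: 0.501
grasp_force: 0.0
```

```bash
python3 - <<'E'
from h import *
s=manip.state(); t=s["tool_pos"]; print(s["time"],t.round(4),s["contact_force"].round(2))
# where is the bar and the finger tips
f=grab("scene","s15"); P=cloud(f).reshape(-1,3); P=P[np.isfinite(P).all(1)]
for y0,y1 in((.135,.155),(.185,.205)):
    Q=P[(abs(P[:,0]-.62)<.03)&(P[:,1]>y0)&(P[:,1]<y1)&(P[:,2]>.212)&(P[:,2]<.24)]; print(len(Q),np.percentile(Q,[5,50,95],axis=0).round(4))
Q=P[(abs(P[:,0]-t[0])<.045)&(abs(P[:,1]-t[1])<.013)&(P[:,2]>.2)&(P[:,2]<.27)]
for z in np.arange(.205,.27,.008):
    q=Q[abs(Q[:,2]-z)<.004]
    if len(q):print(z.round(3),np.sort(q[:,0]).round(3)[::max(1,len(q)//8)])
E
```

```text
23.1 [0.6223 0.1699 0.196 ] [-0.65 -0.89  1.09]
1 [[0.6158 0.1539 0.2276]
 [0.6158 0.1539 0.2276]
 [0.6158 0.1539 0.2276]]
76 [[0.619  0.1863 0.2256]
 [0.6243 0.1955 0.2301]
 [0.6276 0.204  0.232 ]]
0.205 [0.582 0.583 0.583 0.584 0.585 0.587 0.588 0.589 0.596]
0.213 [0.6   0.6   0.601 0.601 0.601 0.601 0.644 0.65  0.65 ]
0.221 [0.589 0.598 0.6   0.601 0.601 0.602 0.646 0.65  0.651]
0.229 [0.587 0.601 0.618 0.62  0.623 0.625 0.626 0.65  0.657]
0.237 [0.587 0.597 0.601 0.601 0.602 0.648 0.651 0.654 0.657]
0.245 [0.589 0.6   0.601 0.601 0.602 0.646 0.651 0.656 0.658]
0.253 [0.597 0.599 0.599 0.6   0.6   0.601 0.602 0.647 0.656]
0.261 [0.58  0.585 0.598 0.6   0.648 0.651 0.653 0.657 0.658]
0.269 [0.577 0.583 0.586 0.651 0.654 0.656 0.658 0.661 0.664]
```

servo_tool(deltas=[[[40,0,0,0.002,0],[30,0,0,0.003,0],[20,0,0,0,0],[10,0,0,0,0],[0,0,0,0,0],[0,0,0,0,0],[0,0,0,0,0],[0,0,0,0,0]]])

```text
time: 23.95
tool_pos: [0.6212, 0.1699, 0.201]
tool_rot: [-0.001, 0.725, 0.689, -0.001]
contact_force: [-4.6, -0.7, 5.6]
gripper_width: 0.084
grasp_force: 58.7
```

```bash
python3 - <<'E'
import numpy as np
a0=np.degrees(np.arctan2(30,149));r=np.hypot(30,149)
# smooth profile in 10 calls... speeds: deg per row
A=np.r_[121.4,119.9,117.4,np.arange(113.4,40,-4),np.arange(38,14,-2),14.4,13.4,12.4,11.4]
p=np.c_[-r*np.cos(np.radians(A)),r*np.sin(np.radians(A))]
d=np.diff(p,axis=0)
for i,(a,x) in enumerate(zip(A[1:],d)):print(i//8,a.round(1),"dx",x[0].round(1),"dy",(-.053*x[0]).round(1),"dz",x[1].round(1))
E
```

```text
0 119.9 dx -3.4 dy 0.2 dz 2.0
0 117.4 dx -5.8 dy 0.3 dz 3.2
0 113.4 dx -9.6 dy 0.5 dz 4.6
0 109.4 dx -9.9 dy 0.5 dz 3.9
0 105.4 dx -10.1 dy 0.5 dz 3.2
0 101.4 dx -10.3 dy 0.5 dz 2.5
0 97.4 dx -10.5 dy 0.6 dz 1.7
0 93.4 dx -10.6 dy 0.6 dz 1.0
1 89.4 dx -10.6 dy 0.6 dz 0.3
1 85.4 dx -10.6 dy 0.6 dz -0.5
1 81.4 dx -10.5 dy 0.6 dz -1.2
1 77.4 dx -10.4 dy 0.6 dz -2.0
1 73.4 dx -10.3 dy 0.5 dz -2.7
1 69.4 dx -10.1 dy 0.5 dz -3.4
1 65.4 dx -9.8 dy 0.5 dz -4.1
1 61.4 dx -9.5 dy 0.5 dz -4.8
2 57.4 dx -9.1 dy 0.5 dz -5.4
2 53.4 dx -8.7 dy 0.5 dz -6.0
2 49.4 dx -8.3 dy 0.4 dz -6.6
2 45.4 dx -7.8 dy 0.4 dz -7.2
2 41.4 dx -7.3 dy 0.4 dz -7.7
2 38.0 dx -5.8 dy 0.3 dz -6.9
2 36.0 dx -3.2 dy 0.2 dz -4.2
2 34.0 dx -3.0 dy 0.2 dz -4.3
3 32.0 dx -2.9 dy 0.2 dz -4.4
3 30.0 dx -2.7 dy 0.1 dz -4.5
3 28.0 dx -2.6 dy 0.1 dz -4.6
3 26.0 dx -2.4 dy 0.1 dz -4.7
3 24.0 dx -2.2 dy 0.1 dz -4.8
3 22.0 dx -2.1 dy 0.1 dz -4.9
3 20.0 dx -1.9 dy 0.1 dz -5.0
3 18.0 dx -1.7 dy 0.1 dz -5.0
4 16.0 dx -1.6 dy 0.1 dz -5.1
4 14.4 dx -1.1 dy 0.1 dz -4.1
4 13.4 dx -0.6 dy 0.0 dz -2.6
4 12.4 dx -0.6 dy 0.0 dz -2.6
4 11.4 dx -0.5 dy 0.0 dz -2.6
```

servo_tool(deltas=[[[0,-0.003,0,0.002,0],[0,-0.006,0,0.003,0],[0,-0.0095,0.0005,0.0045,0],[0,-0.01,0.0005,0.004,0],[0,-0.01,0.0005,0.003,0],[0,-0.0105,0.0005,0.0025,0],[0,-0.0105,0.0005,0.002,0],[0,-0.0105,0.0005,0.001,0]]])

```text
time: 24.75
tool_pos: [0.5526, 0.1737, 0.2246]
tool_rot: [0.001, 0.725, 0.689, 0.003]
contact_force: [3.6, 4.3, 14.9]
gripper_width: 0.081
grasp_force: 60.1
```

servo_tool(deltas=[[[0,-0.0105,0.0005,0.0015,0],[0,-0.0105,0.0005,0.0005,0],[0,-0.0105,0.0005,0,0],[0,-0.0105,0.0005,-0.0015,0],[0,-0.0105,0.0005,-0.0025,0],[0,-0.01,0.0005,-0.0035,0],[0,-0.01,0.0005,-0.004,0],[0,-0.0095,0.0005,-0.005,0]]])

```text
time: 25.55
tool_pos: [0.4695, 0.1783, 0.2089]
tool_rot: [-0.0, 0.725, 0.689, 0.002]
contact_force: [2.0, 6.6, 13.3]
gripper_width: 0.082
grasp_force: 60.3
```

servo_tool(deltas=[[[0,-0.009,0.0005,-0.0045,0],[0,-0.0085,0.0005,-0.0055,0],[0,-0.0085,0.0005,-0.006,0],[0,-0.008,0,-0.007,0],[0,-0.007,0,-0.0075,0],[0,-0.006,0,-0.007,0],[0,-0.003,0,-0.004,0],[0,-0.003,0,-0.004,0]]])

```text
time: 26.35
tool_pos: [0.4165, 0.1812, 0.1629]
tool_rot: [-0.002, 0.725, 0.689, 0.003]
contact_force: [2.1, 11.4, 0.7]
gripper_width: 0.084
grasp_force: 58.7
```

```bash
python3 - <<'E'
from h import *
s=manip.state(); t=s["tool_pos"]; print(s["time"],t.round(4),s["contact_force"].round(2),s["ft_torque"].round(2),s["tool_rot"].round(3))
f=grab("scene","s16"); P=cloud(f).reshape(-1,3); P=P[np.isfinite(P).all(1)]
Q=P[(abs(P[:,0]-t[0])<.03)&(P[:,1]>.192)&(P[:,1]<.212)&(abs(P[:,2]-t[2]-.026)<.02)]; print(len(Q),np.percentile(Q,[5,50,95],axis=0).round(4))
E
```

```text
26.35 [0.4165 0.1812 0.1629] [ 2.15 11.36  0.75] [ 2.04 -0.83 -0.02] [-0.002  0.725  0.689  0.003]
91 [[0.4093 0.1921 0.1823]
 [0.4196 0.1985 0.1864]
 [0.4235 0.2112 0.2035]]
```

servo_tool(deltas=[[[0,-0.003,0.001,-0.0045,0],[0,-0.003,0.001,-0.0045,0],[0,-0.0025,0.0005,-0.0045,0],[0,-0.0025,0,-0.0045,0],[0,-0.0025,0,-0.0045,0],[0,-0.002,0,-0.0045,0],[0,-0.002,0,-0.0045,0],[0,-0.002,0,-0.0045,0]]])

```text
time: 27.2
tool_pos: [0.3981, 0.1823, 0.1267]
tool_rot: [-0.0, 0.725, 0.688, 0.003]
contact_force: [4.6, 8.6, 0.6]
gripper_width: 0.077
grasp_force: 58.6
```

servo_tool(deltas=[[[0,-0.001,0.0005,-0.004,0],[0,-0.001,0.0005,-0.0035,0],[0,-0.001,0,-0.003,0],[0,-0.0005,0,-0.003,0],[0,-0.0005,0,-0.0025,0],[0,0,0,-0.0025,0],[0,0,0,-0.002,0],[0,0,0,-0.001,0]]])

```text
time: 28.0
tool_pos: [0.3935, 0.1823, 0.1093]
tool_rot: [-0.0, 0.725, 0.689, -0.0]
contact_force: [-13.2, 0.2, 29.0]
gripper_width: 0.076
grasp_force: 61.7
```

```bash
cat > hood.py <<'E'
from h import *
import sys
s=manip.state(); t=s["tool_pos"]; print(s["time"],t.round(4),s["contact_force"].round(2),s["ft_torque"].round(2))
for n in("scene","top"):
    f=grab(n,n[0]+sys.argv[1]); P=cloud(f).reshape(-1,3); P=P[np.isfinite(P).all(1)]
    Q=P[(abs(P[:,0]-.394)<.012)&(abs(P[:,1]-.182)>.018)&(abs(P[:,1]-.182)<.036)&(P[:,2]>.1)&(P[:,2]<.16)]
    if len(Q):print(n,"bar",len(Q),np.percentile(Q,[5,50,95],axis=0).round(4))
    for x in(.45,.48,.51):
        Q=P[(abs(P[:,0]-x)<.008)&(abs(P[:,1]-.177)<.06)&(P[:,2]>.137)&(P[:,2]<.175)]
        if len(Q):print(n,"roof",x,len(Q),np.percentile(Q[:,2],[10,50,90]).round(4))
E
python3 hood.py 17
```

```text
28.0 [0.3935 0.1823 0.1093] [-13.16   0.17  28.98] [0.08 2.03 0.06]
scene bar 53 [[0.3926 0.2009 0.1262]
 [0.3973 0.2093 0.1301]
 [0.4004 0.2174 0.1324]]
scene roof 0.45 495 [0.1449 0.1464 0.1481]
scene roof 0.48 492 [0.1449 0.1465 0.1481]
scene roof 0.51 512 [0.1449 0.1464 0.148 ]
top bar 41 [[0.3883 0.1471 0.1274]
 [0.3927 0.1552 0.1309]
 [0.397  0.163  0.1333]]
top roof 0.45 293 [0.145  0.147  0.1488]
top roof 0.48 419 [0.1448 0.1469 0.1491]
top roof 0.51 421 [0.1451 0.147  0.149 ]
```

servo_tool(deltas=[[[0,0,0,0.002,0],[0,0,0,0.002,0],[0,-0.001,0,0.001,0],[14,-0.001,0,0,0],[20,0,0,0,0],[26,0,0,0,0],[26,0,0,0,0],[26,0,0,0,0]]])

```text
time: 28.9
tool_pos: [0.3908, 0.1815, 0.109]
tool_rot: [-0.0, 0.725, 0.688, -0.001]
contact_force: [-0.5, -0.4, 0.3]
gripper_width: 0.262
grasp_force: 0.0
```

servo_tool(deltas=[[[26,0.002,0,0.002,0],[26,0,0,0.005,0],[26,0,0,0.01,0],[26,0,0,0.01,0],[26,0,0,0.02,0],[26,0,0,0.03,0],[26,0,0,0.03,0],[26,0,0,0.02,0]]])

```text
time: 29.7
tool_pos: [0.3943, 0.1821, 0.2405]
tool_rot: [0.001, 0.725, 0.689, 0.002]
contact_force: [1.0, 1.0, 0.2]
gripper_width: 0.262
grasp_force: 0.0
```

```bash
python3 hood.py 18; python3 - <<'E'
from h import *
f=grab("top","t19"); P=cloud(f).reshape(-1,3); P=P[np.isfinite(P).all(1)]
a=np.load("t0.npz"); P0=cloud({k:a[k] for k in a.files}).reshape(-1,3); P0=P0[np.isfinite(P0).all(1)]
for n,c,r,lo,hi in(("jar",(.687,0),.045,.1,.13),("beaker",(.511,-.212),.05,.05,.06),("marker",(.49,0),.08,.008,.02)):
    for X in(P0,P):
        Q=X[(np.hypot(*(X[:,:2]-c).T)<r)&(X[:,2]>lo)&(X[:,2]<hi)]; print(n,len(Q),Q.mean(0).round(4) if len(Q) else 0)
E
```

```text
29.7 [0.3943 0.1821 0.2405] [1.01 0.98 0.2 ] [ 0.03  0.01 -0.  ]
scene bar 108 [[0.39   0.1466 0.1259]
 [0.3962 0.1638 0.1303]
 [0.4003 0.2162 0.1331]]
scene roof 0.45 486 [0.1449 0.1464 0.1483]
scene roof 0.48 503 [0.145  0.1464 0.1481]
scene roof 0.51 511 [0.1451 0.1466 0.1482]
top bar 80 [[0.3883 0.1473 0.1274]
 [0.3949 0.2003 0.1311]
 [0.3998 0.2167 0.134 ]]
top roof 0.45 429 [0.1453 0.1471 0.1488]
top roof 0.48 421 [0.1451 0.1471 0.1487]
top roof 0.51 416 [0.1452 0.147  0.149 ]
jar 409 [ 6.923e-01 -3.000e-04  1.191e-01]
jar 410 [ 6.924e-01 -4.000e-04  1.191e-01]
beaker 127 [ 0.5051 -0.2138  0.0548]
beaker 99 [ 0.5105 -0.2154  0.0546]
marker 313 [0.4942 0.0026 0.0137]
marker 318 [0.4939 0.0026 0.0138]
```

The hood is shut, the beaker is standing, and the jar and marker haven't moved. The arm is clear of everything, so I hand the job in.

```bash
python3 -c "
from plant import manip
print(manip.job_done())"
```

```text
the job is handed in; nothing more can be done
None
```

I handed the job in at about 30 s: the tube is pressed into the middle well, with its cap within 1 mm of its neighbours, the hood is lowered shut, the beaker is standing, and the jar and marker are unmoved.

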